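# Wedge the rocking drawer cabinet

## Task

The small black drawer cabinet on the bench rocks because one of its feet is too short. With your fingertips push the wooden wedge, thin edge first, along the bench and under that short foot until it is snug, then press firmly down on the cabinet's top above that foot to check that the corner no longer drops (push the wedge further in if it does). Do not pick up or lift anything, do not shove the cabinet out of its place, leave the other things alone, and finish clear of everything with the wedge left in place.

Things in the scene. Friction and masses are not known exactly. Their poses are not given: they have to be found in the camera images.
- cabinet: black drawer cabinet, 3.5 kg, loose, 270 (x) by 300 (y), top 85 above the bench, box from 25 up; bright strips on its -y side. Feet at (+-115, +-130); the one at (+115, -130) is short, the others carry it level. Origin: footprint centre at bench level. A chuck (80 wide, 45 high) is fixed on top at (-60, +68). 3 to 7 N above the short foot drops that corner to the bench; released, it rocks back level
- foot (a point): centre of the flat underside of the short foot (28 diameter, 10 thick, on a stem); it hangs 6 to 10 mm above the bench at the start (differs each time). Axes as the cabinet's
- corner (a point): point on the cabinet's top face straight above the short foot, 20 mm in from both edges of the top, 85 mm above the bench when level: where to press. A firm test press is 10 to 15 N, kept up for half a second
- wedge: wooden wedge, 60 g, 110 long (x), 50 wide (y), 3 thick at the thin edge (+x end) rising evenly to 18 at the upright thick end (-x). Origin: centre of its flat underside. Starts pointing roughly at the short foot, thin edge 40 to 100 short of it. Slides with under 1 N; once its slope meets the foot (thin edge 5 to 40 past the foot's centre) resistance climbs steeply: 3 to 8 N is snug. It then stays
- thin_edge (a point): middle of the wedge's thin edge, at bench level; x axis points out of the thin edge
- thick_end (a point): middle of the wedge's upright thick end face, 9 mm above the bench: where to push, along the wedge's +x
- offcut: loose pale wooden offcut block 60x40x35 (mm); bystander, leave alone. Origin: underside or, for a lying tool, a point along it
- finial: small turned wooden finial standing upright, 38 diameter, 58 high (mm); bystander, leave alone. Origin: underside or, for a lying tool, a point along it
- collar: steel ring lying flat, 56 outer diameter, 22 high (mm); bystander, leave alone. Origin: underside or, for a lying tool, a point along it
- mallet: hammer lying on the bench (mm); bystander, leave alone. Origin: underside or, for a lying tool, a point along it
- wax: tin can, 70 diameter, 60 high (mm); bystander, leave alone. Origin: underside or, for a lying tool, a point along it
- brush: bench brush lying on the bench (mm); bystander, leave alone. Origin: underside or, for a lying tool, a point along it
- wrench: steel wrench lying on the bench (mm); bystander, leave alone. Origin: underside or, for a lying tool, a point along it
Not all that is in view belongs to the job. Of the things shaped like the wedge, the wooden one is meant.

How it is judged:
By the outcome, as a careful person would: the job done as asked, in the order asked, and still so for the second after the job is handed in, with the robot touching nothing.
It also fails if it takes over 42 s, if anything falls off the work surface, if the arm or the gripper's body presses on something with over 40 N, if the wrist force passes 120 N, or if a joint passes its speed limit or range.

## Robot

A 6-joint arm with a two-finger parallel gripper is mounted at the origin on the work surface. World frame = base frame: x ahead of the robot, y to its left, z up, the work surface at z = 0. Lengths are in m, angles in rad, forces in N, time in s.
With the tool pointing down it reaches from about 0.35 to 0.85 m from the base axis. Payload 8.1 kg.
Tool frame: the origin (TCP) lies at the very end of the fingers, on their centre line; the grasp point (between the pads) lies 19 mm behind it; z points along the fingers, y is the line along which they close (so a half turn about z gives the same grasp; the last joint's range is limited). The gripper opens to 93 mm and grips with 3 to 60 N. Pads are 15 mm wide; open, the fingers measure 128 mm over their backs; the gripper's body (75 mm by 188 mm) begins 65 mm behind the grasp point.
Start: joints at [-1.426, 0.13, 1.488, -0, 1.523, -0.085], TCP at [0.137, -0.584, 0.219] pointing down, gripper open.
Joint ranges: [-2.96, 2.96], [-0.89, 2.26], [0.02, 2.5], [-1.34, 4.48], [0, 2.73], [-2.66, 2.66]. Speed limits (rad/s): [2.39, 2.39, 2.79, 3.14, 3.14, 3.14].

## Interface

Orientations are given as a rotation vector (axis times angle).
In Python, from plant import read_state, eyes, workorder gives the robot as it stands. The module is installed in compiled form; this text tells all that it offers.
- The arm moves only by the tool play_rows, never from a script. Its argument "targets" is one flat list of numbers, 4 for each row, row after row: the shift along the tool's x, y, z in cm, then the turn about the tool's z in degrees. In form: [dx, dy, dz, roll, dx, dy, dz, roll, ...]. A call has 1 to 8 rows; each row is the pose to reach, as a shift and turn from the pose commanded when the call began, along the tool's axes at that moment; what a row does not reach only later rows make up. A row lasts 1/12 s, in which the tool goes at most 41.7 mm and 7.16 degrees, less where a joint would pass 70% of its speed; a pose out of reach is approached as far as the arm can. A call with a gripper value outside its range is refused whole. "grip" is the finger opening in cm, from 0 to 9.3, set as the call begins (left out, the last holds). The fingers move at their own pace and stop on an object; "grip_force" is the grip in N (left out, the last holds). Time passes only in rows, so rows that repeat a pose let the fingers close. It gives the time, the measured TCP pose, the force, the opening and the grip force at its end, in the units of the state.
- read_state(): the state, without advancing time (a new reading comes with each control period).
- eyes.read_camera(name): name is "scene" or "top" or "wrist"; returns a dict with "image" (480x640x3 uint8, red, green, blue), "vfov" (degrees; the focal length in pixels is half the picture's height over the tangent of half this angle, whatever the lens; pixels are square), "cx", "cy" (the principal point, pixels), "cam_to_world" (4x4, takes a point from camera to world coordinates); the wrist camera has in their place "T_tool_cam" (4x4, takes a point from camera to tool coordinates, whose origin is the TCP and whose axes are the flange's). Camera axes: x right, y up, looking along -z (the intrinsics and any distortion apply to the point x, -y, -z); pixel columns grow to the right and rows downward; lengths in m; the calibration is good to about 2 mm. A picture is of the moment at which its call begins: read the wrist's pose just before it. There is no depth.
- workorder.close_job(): hands the job in; it is judged then, once.
The state is a dict: "t": time; "q": joint angles; "dq": joint speeds; "joint_torque": joint torques, N m; "tool_pos": TCP position; "orientation": TCP orientation; "force": force on the tool from outside, world axes, zero at the start; "wrist_torque": the same for the moment, N m; "opening": finger opening in m; "gripper_force": force on a finger pad.
Only numpy, scipy, OpenCV 4.12 (cv2) and the standard library are available. Lean on these libraries where they do the work, as an engineer would, in place of code of your own. Each camera call takes 0.05 s, during which the arm holds its last target. There are 200 camera calls.

## Working session

There is one attempt and no reset: what is moved stays moved. The work goes in short steps, Python scripts to look and compute and a tool call to move; the robot and the scene stay as the last step left them, time stands still between calls to the robot, and variables do not carry over. Pictures are saved under pics/ and viewed, at most 10 in all, crops included, and the job is handed in when it is done.

Besides the shell and the picture viewer there is one more tool, called after "Call:" in YAML: its name, and indented under it one key for each argument. play_rows: Moves the arm, as the interface text tells. Its arguments: {"type":"object","properties":{"targets":{"type":"array"},"grip":{"type":"number"},"grip_force":{"type":"number"}},"required":["targets"]}

```bash
mkdir -p pics; cat > h.py <<'E'
import numpy as np, cv2
from plant import read_state, eyes, workorder
from scipy.spatial.transform import Rotation as R
def cam(name):
    s=read_state(); c=eyes.read_camera(name)
    if name=="wrist":
        T=np.eye(4);T[:3,:3]=R.from_rotvec(s["orientation"]).as_matrix();T[:3,3]=s["tool_pos"]
        c["cam_to_world"]=T@np.array(c["T_tool_cam"])
    c["M"]=np.array(c["cam_to_world"]);c["f"]=240/np.tan(np.radians(c["vfov"])/2)
    return c
def ray(c,u,v,z=0.):
    M=c["M"];d=M[:3,:3]@np.array([(u-c["cx"])/c["f"],-(v-c["cy"])/c["f"],-1]);o=M[:3,3]
    return o+d*(z-o[2])/d[2]
def proj(c,p):
    q=np.linalg.inv(c["M"])@np.append(p,1);return c["cx"]+c["f"]*q[0]/-q[2],c["cy"]-c["f"]*q[1]/-q[2]
def save(c,n): cv2.imwrite(n,c["image"][:,:,::-1])
E
python3 - <<'E'
from h import *
for n in("scene","top"):
    c=cam(n);save(c,f"pics/{n}.png");print(n,{k:c[k] for k in c if k not in("image","M")})
    import pickle;pickle.dump(c,open(n+".pkl","wb"))
s=read_state();print(s)
E
```

```text
scene {'vfov': 51.32862159497441, 'cx': 321.5645729428607, 'cy': 234.8934190651245, 'cam_to_world': array([[-0.53116025, -0.6327904 ,  0.56342267,  1.11161152],
       [ 0.84719142, -0.38752742,  0.36344077,  0.31152471],
       [-0.0116401 ,  0.67037214,  0.74193376,  0.84117903],
       [ 0.        ,  0.        ,  0.        ,  1.        ]]), 'f': np.float64(499.4791253444197)}
top {'vfov': 48.019404201868575, 'cx': 318.82347891417123, 'cy': 244.42266091318186, 'cam_to_world': array([[ 0.01633586,  0.99892841, -0.04330329,  0.45072324],
       [-0.99978779,  0.01686286,  0.01183263, -0.04723163],
       [ 0.01255016,  0.04310081,  0.9989919 ,  1.46905717],
       [ 0.        ,  0.        ,  0.        ,  1.        ]]), 'f': np.float64(538.8032628908333)}
{'t': 0.1, 'q': array([-1.42637679e+00,  1.31122044e-01,  1.48917780e+00, -2.79453076e-07,
        1.52300092e+00, -8.53816269e-02]), 'dq': array([-0.00014512, -0.00186252, -0.00143898,  0.00103314,  0.00145251,
       -0.00042342]), 'joint_torque': array([ 9.56610129e-04, -5.61342144e+01, -4.93096805e+01,  7.70067167e-02,
        2.90038803e-02, -4.77744572e-05]), 'tool_pos': array([ 0.13662736, -0.58370115,  0.21766653]), 'orientation': array([-3.11918148e+00, -3.59981353e-01,  7.95856775e-05]), 'force': array([-0.25773089, -0.47014993,  0.42791586]), 'wrist_torque': array([1.33480056e-02, 2.80652248e-02, 4.24775257e-05]), 'gripper_force': 0.0, 'opening': 0.09305229828435374}
```

View pics/top.png

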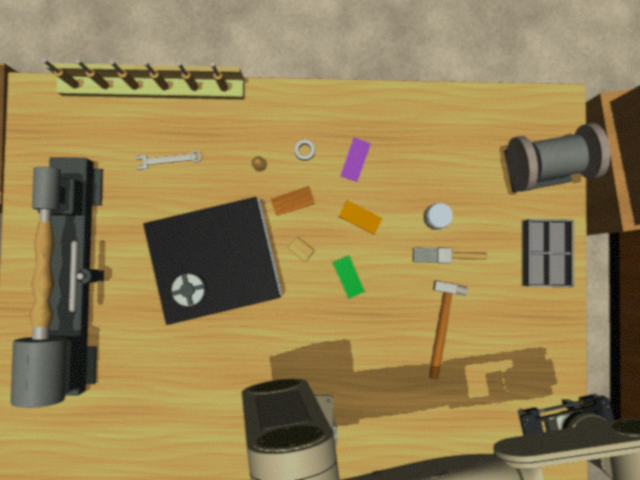

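View pics/scene.png

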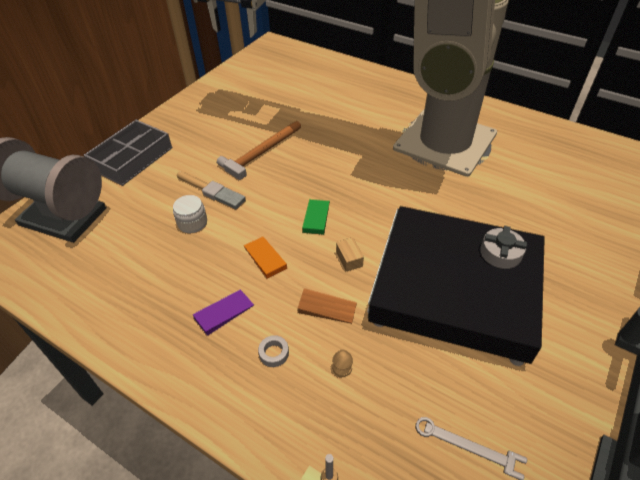

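The top view shows the cabinet at around (213,260), with its short-foot corner at about (258,198). The brown wooden wedge is at (293,200) and points left towards it. The coloured blocks are decoys. Next I'll measure both.

```bash
python3 - <<'E'
from h import *
import pickle
c=pickle.load(open("top.pkl","rb"));im=c["image"]
hsv=cv2.cvtColor(im,cv2.COLOR_RGB2HSV);print(hsv[200,293],hsv[230,290],hsv[260,210],hsv[220,360])
# wedge
roi=np.zeros(im.shape[:2],np.uint8);roi[175:225,266:325]=1
bg=np.median(im[205:240,320:335].reshape(-1,3),0)
m=((np.abs(im.astype(int)-bg).sum(2)>110)&(roi>0)).astype(np.uint8)
n,l,st,ce=cv2.connectedComponentsWithStats(m);i=1+st[1:,4].argmax();print(st[i],ce[i])
r=cv2.minAreaRect(np.argwhere(l==i)[:,::-1].astype(np.float32));b=cv2.boxPoints(r);print(r)
for z in(0.,.018):print(np.round([ray(c,*p,z) for p in b],4).tolist())
print("ctr",ray(c,*r[0],.007))
# cabinet
g=im.max(2);m=(g<60).astype(np.uint8);m[:,:110]=0;m[340:]=0;m[:120]=0
n,l,st,ce=cv2.connectedComponentsWithStats(m);i=1+st[1:,4].argmax();print(st[i])
cn=cv2.findContours((l==i).astype(np.uint8),0,2)[0][0]
r=cv2.minAreaRect(cn);b=cv2.boxPoints(r);print(b.tolist());q=cv2.approxPolyDP(cv2.convexHull(cn),6,True)[:,0];print(q.tolist())
print(np.round([ray(c,*p,.085) for p in q],4).tolist())
a=cv2.resize(im[170:330,130:340],None,fx=3.7,fy=3.7,interpolation=2);cv2.imwrite("pics/c1.png",a[:,:,::-1])
E
```

```text
[ 15 205 158] [ 19 149 185] [160  18  42] [ 21 255 186]
[272 187  42  27 648] [293.00462963 200.00925926]
((292.28900146484375, 200.4633331298828), (17.911352157592773, 39.749794006347656), 73.3007583618164)
[[0.6404, 0.0692, 0.0], [0.6737, -0.0344, 0.0], [0.6268, -0.0493, 0.0], [0.5936, 0.0542, 0.0]]
[[0.6381, 0.0678, 0.018], [0.671, -0.0346, 0.018], [0.6246, -0.0493, 0.018], [0.5918, 0.053, 0.018]]
ctr [0.63272691 0.00968898 0.007     ]
[  145   198   134   125 10814]
[[143.25479125976562, 223.4871368408203], [255.4806671142578, 197.1842041015625], [278.8745422363281, 296.9981689453125], [166.64866638183594, 323.30108642578125]]
[[255, 198], [278, 296], [167, 322], [145, 224]]
[[0.6277, 0.1028, 0.085], [0.3769, 0.0387, 0.085], [0.3065, 0.3197, 0.085], [0.5556, 0.3831, 0.085]]
```

View pics/c1.png

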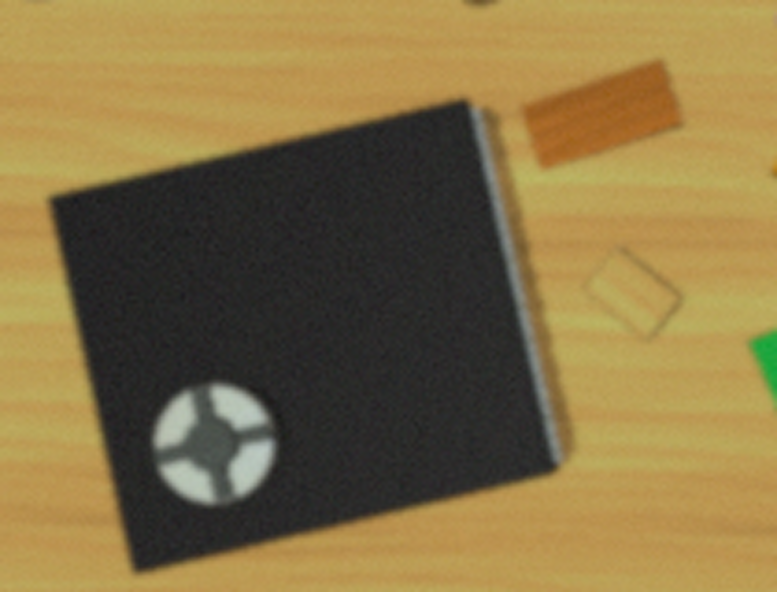

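The foot comes out near (0.610, 0.114). The wedge centre is near (0.633, 0.010), with its heading at about 107°. I'll move to stand off behind its thick end, with tool x along the push direction.

Call:
play_rows:
  targets: [60.7,-38.5,0,-92,60.7,-38.5,0,-92,60.7,-38.5,0,-92,60.7,-38.5,0,-92,60.7,-38.5,0,-92,60.7,-38.5,0,-92,60.7,-38.5,0,-92,60.7,-38.5,0,-92]
  grip: 1.2

```text
t: 0.77
tool_pos: [0.371, -0.3444, 0.2183]
orientation: [-2.56, -1.82, 0.0]
force: [0.1, -1.3, -0.1]
opening: 0.044
gripper_force: 0.0
```

Call:
play_rows:
  targets: [34.8,16.2,0,-34,34.8,16.2,0,-34,34.8,16.2,0,-34,34.8,16.2,0,-34,34.8,16.2,0,-34,34.8,16.2,0,-34,34.8,16.2,0,-34,34.8,16.2,0,-34]

```text
t: 1.43
tool_pos: [0.6047, -0.1066, 0.2181]
orientation: [-1.924, -2.483, 0.0]
force: [0.4, -1.3, 0.2]
opening: 0.0122
gripper_force: 0.0
```

```bash
python3 - <<'E'
from h import *
import pickle
c=cam("wrist");save(c,"pics/w1.png");pickle.dump(c,open("w1.pkl","wb"))
print(c["M"].round(3),c["vfov"],read_state()["tool_pos"])
for p in [(.6327,.0097,.007),(.6104,.1137,.01),(.6277,.1028,.085)]:print(proj(c,np.array(p)))
E
```

```text
[[ 0.968 -0.238 -0.073  0.583]
 [ 0.249  0.925  0.286 -0.026]
 [-0.001 -0.295  0.955  0.384]
 [ 0.     0.     0.     1.   ]] 69.82969556069989 [ 0.6082325  -0.1006339   0.21715391]
(np.float64(375.9423943051726), np.float64(111.2883111456785))
(np.float64(386.5651242093775), np.float64(-10.893382684294068))
(np.float64(423.317204198223), np.float64(-28.245515769603145))
```

View pics/w1.png

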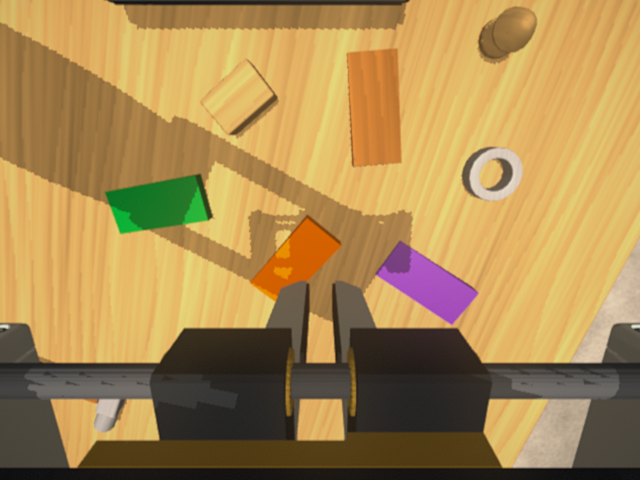

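The wrist view shows the wedge's thin corners at (347,53) and (398,49) and its thick corners at (353,166) and (401,162). The cabinet's top edge ends near (405,4).

```bash
python3 - <<'E'
from h import *
import pickle
c=pickle.load(open("w1.pkl","rb"));im=c["image"]
hsv=cv2.cvtColor(im,cv2.COLOR_RGB2HSV)
print(hsv[100,375],hsv[120,340],hsv[100,420])
m=((hsv[...,0]<16)&(hsv[...,1]>125)).astype(np.uint8);m[:,:335]=0;m[:,415:]=0;m[180:]=0;m[:40]=0
m=cv2.morphologyEx(m,2,np.ones((3,3),np.uint8));n,l,st,ce=cv2.connectedComponentsWithStats(m);i=1+st[1:,4].argmax()
r=cv2.minAreaRect(np.argwhere(l==i)[:,::-1].astype(np.float32));print(st[i],cv2.boxPoints(r).tolist())
tk=[ray(c,353,166,.018),ray(c,401,162,.018)];tn=[ray(c,347,53,.003),ray(c,398,49,.003)]
a,b=np.mean(tk,0),np.mean(tn,0);d=b-a;print(tk,tn,"\nthick",a,"thin",b,np.hypot(*d[:2]),np.degrees(np.arctan2(d[1],d[0])))
f=np.array([.6104,.1137]);e=f-b[:2];print("to foot",np.hypot(*e),np.degrees(np.arctan2(e[1],e[0])))
u=d[:2]/np.hypot(*d[:2]);print("lat",u[0]*e[1]-u[1]*e[0],"along",u@e)
for p in [(405,4),(110,3)]:print("edge",ray(c,*p,.085),ray(c,*p,.025))
t=pickle.load(open("top.pkl","rb"));print("chuck",ray(t,187,290,.13))
s=read_state();print(s["tool_pos"],s["force"])
E
```

```text
[ 15 191 200] [ 20 139 231] [ 20 136 231]
[ 348   49   53  117 5609] [[347.3761901855469, 50.287445068359375], [397.0543518066406, 48.63151550292969], [400.8923034667969, 163.770263671875], [351.2141418457031, 165.4261932373047]]
[array([ 0.623889  , -0.04858606,  0.018     ]), array([ 0.67114151, -0.03220289,  0.018     ])] [array([0.58936252, 0.05484146, 0.003     ]), array([0.63727554, 0.07082669, 0.003     ])] 
thick [ 0.64751526 -0.04039447  0.018     ] thin [0.61331903 0.06283408 0.003     ] 0.10874518505308672 108.3283374991615
to foot 0.050949612441061776 93.28441631172159
lat -0.013224451757668483 along 0.04920342349474776
edge [0.62122199 0.08005984 0.085     ] [0.62888229 0.10130235 0.025     ]
edge [0.40662214 0.02555293 0.085     ] [0.37121591 0.03585682 0.025     ]
chuck [0.39055106 0.26079929 0.13      ]
[ 0.6082325  -0.1006339   0.21715391] [-3.76351746  4.11770196  0.02911897]
```

Call:
play_rows:
  targets: [2.05,5.5,0,-3.8,2.05,5.5,0,-3.8,2.05,5.5,4,-3.8,2.05,5.5,8,-3.8,2.05,5.5,12,-3.8,2.05,5.5,16,-3.8,2.05,5.5,17.7,-3.8,2.05,5.5,17.7,-3.8]

```text
t: 2.15
tool_pos: [0.6465, -0.0739, 0.0341]
orientation: [-1.834, -2.537, 0.008]
force: [-0.6, -0.2, -1.1]
opening: 0.012
gripper_force: 0.0
```

```bash
python3 - <<'E'
from h import *
import pickle
c=cam("wrist");save(c,"pics/w2.png");pickle.dump(c,open("w2.pkl","wb"))
s=read_state();T=R.from_rotvec(s["orientation"]).as_matrix();print(s["tool_pos"],s["force"],T[:,0],np.degrees(np.arctan2(T[1,0],T[0,0])))
print(proj(c,np.array([.6104,.1137,.008])))
E
```

```text
[ 0.64889749 -0.0744027   0.03793898] [0.25743237 0.75065087 1.1507776 ] [-0.31335301  0.94963045  0.00345008] 108.261527437639
(np.float64(377.7030121878512), np.float64(-115.14069414014088))
```

View pics/w2.png

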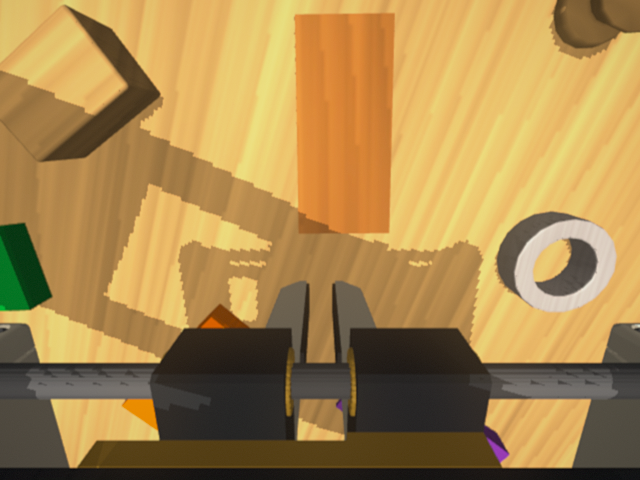

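```bash
python3 - <<'E'
from h import *
import pickle
c=pickle.load(open("w2.pkl","rb"))
tk=[ray(c,299,234,.018),ray(c,389,233,.018)];tn=[ray(c,295,14,.003),ray(c,394,13,.003)]
a,b=np.mean(tk,0),np.mean(tn,0);d=b-a;h=np.degrees(np.arctan2(d[1],d[0]));print("thick",a,"thin",b,np.hypot(*d[:2]),h)
s=read_state();T=R.from_rotvec(s["orientation"]).as_matrix();print(T.T@(a-s["tool_pos"]),s["tool_pos"])
f=np.array([.6104,.1137]);e=f-a[:2];print(np.hypot(*e),np.degrees(np.arctan2(e[1],e[0])))
E
```

```text
thick [ 0.64811066 -0.04051441  0.018     ] thin [0.61265695 0.06359802 0.003     ] 0.10998347751497838 108.80539844473122
[0.03235911 0.00999443 0.01998993] [ 0.64889749 -0.0744027   0.03793898]
0.1587582418987767 103.74110907435339
```

Call:
play_rows:
  targets: [0,1.0,0,-0.5,0,1.0,1.5,-0.5,0,1.0,3.1,-0.5,0,1.0,3.1,-0.5,0.8,1.0,3.1,-0.5,1.2,1.0,3.1,-0.5,1.2,1.0,3.1,-0.5,1.2,1.0,3.1,-0.5]

```text
t: 2.87
tool_pos: [0.6584, -0.06, 0.012]
orientation: [1.828, 2.553, 0.001]
force: [0.4, -0.2, 1.0]
opening: 0.0123
gripper_force: 0.0
```

```bash
cat >> h.py <<'E'
def st():
    s=read_state();T=R.from_rotvec(s["orientation"]).as_matrix();print(s["t"],s["tool_pos"].round(4),"F tool",(T.T@s["force"]).round(2),"hd",round(np.degrees(np.arctan2(T[1,0],T[0,0])),2));return s,T
E
python3 -c "
from h import *
s,T=st();a=np.array([.6481,-.0405,s['tool_pos'][2]]);print(T.T@(a-s['tool_pos']))"
```

```text
2.8667 [ 0.6584 -0.06    0.012 ] F tool [-0.35  0.33 -0.95] hd 108.81
[ 2.17700087e-02 -3.41979818e-03 -2.59463683e-05]
```

Call:
play_rows:
  targets: [0,-0.3,0.4,0,0,-0.3,0.4,0,0.4,-0.3,0.4,0,0.8,-0.3,0.4,0,1.1,-0.3,0.4,0,1.3,-0.3,0.4,0,1.4,-0.3,0.4,0,1.4,-0.3,0.4,0]

```text
t: 3.53
tool_pos: [0.6502, -0.0477, 0.0067]
orientation: [-1.829, -2.554, -0.0]
force: [-0.4, 0.0, -0.2]
opening: 0.0124
gripper_force: 0.0
```

```bash
python3 -c "
from h import *
s,T=st();a=np.array([.6481,-.0405,s['tool_pos'][2]]);print(T.T@(a-s['tool_pos']))"
```

```text
3.5333 [ 0.6502 -0.0477  0.0067] F tool [ 0.17 -0.37  0.15] hd 108.79
[7.54189709e-03 3.01067616e-04 2.36676442e-07]
```

Call:
play_rows:
  targets: [0.2,0,0,0.1,0.6,0,0,0.6,1.0,0,0,1.1,1.4,0,0,1.6,1.8,0.01,0,2.2,2.1,0.02,0,2.6,2.3,0.02,0,2.9,2.3,0.02,0,2.9]

```text
t: 4.2
tool_pos: [0.6429, -0.0257, 0.0066]
orientation: [-1.894, -2.507, -0.0]
force: [-0.2, -1.2, 0.1]
opening: 0.0118
gripper_force: 0.0
```

Call:
play_rows:
  targets: [0.4,0,0,0.5,0.8,0,0,1.0,1.2,0,0,1.5,1.6,0.01,0,2.1,1.9,0.02,0,2.5,2.1,0.02,0,2.8,2.2,0.02,0,2.9,2.2,0.02,0,2.9]

```text
t: 4.87
tool_pos: [0.6371, -0.0047, 0.0066]
orientation: [-1.956, -2.458, 0.0]
force: [0.1, 0.7, 0.1]
opening: 0.0119
gripper_force: 0.0
```

```bash
python3 - <<'E'
from h import *
import pickle
s,T=st();c=cam("wrist");save(c,"pics/w3.png");pickle.dump(c,open("w3.pkl","wb"))
f=np.array([.6104,.1137,s["tool_pos"][2]]);print("foot in tool",T.T@(f-s["tool_pos"]),proj(c,f))
E
```

```text
4.8667 [ 0.6371 -0.0047  0.0066] F tool [ 0.71  0.23 -0.08] hd 102.97
foot in tool [1.21417761e-01 5.22553263e-04 1.48024996e-05] (np.float64(323.51974053621), np.float64(41.18768992811667))
```

View pics/w3.png

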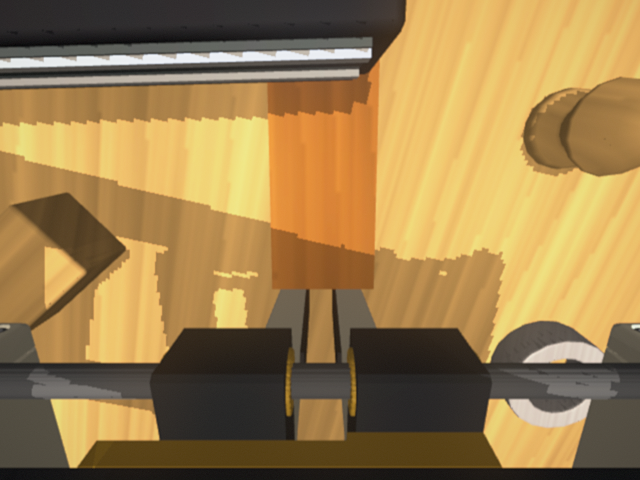

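The wedge is centred on the foot line: its middle is at column 323 and the foot is predicted at 323.5. I'll keep pushing straight and watch the force.

Call:
play_rows:
  targets: [0.3,0,0,0,0.6,0,0,0,0.8,0,0,0,1.0,0,0,0,1.1,0,0,0,1.2,0,0,0,1.2,0,0,0,1.2,0,0,0]

```text
t: 5.58
tool_pos: [0.6345, 0.0067, 0.0066]
orientation: [-1.956, -2.458, -0.0]
force: [-0.1, -0.3, 0.4]
opening: 0.0119
gripper_force: 0.0
```

Call:
play_rows:
  targets: [0.1,0,0,0,0.2,0,0,0,0.3,0,0,0,0.4,0,0,0,0.4,0,0,0,0.4,0,0,0]

```text
t: 6.08
tool_pos: [0.6336, 0.0107, 0.0066]
orientation: [-1.956, -2.458, -0.0]
force: [0.1, -0.4, 0.3]
opening: 0.012
gripper_force: 0.0
```

Call:
play_rows:
  targets: [0.1,0,0,0,0.2,0,0,0,0.3,0,0,0,0.4,0,0,0,0.4,0,0,0,0.4,0,0,0]

```text
t: 6.58
tool_pos: [0.6327, 0.0146, 0.0066]
orientation: [-1.956, -2.458, 0.0]
force: [1.1, -0.1, 0.4]
opening: 0.0123
gripper_force: 0.0
```

Call:
play_rows:
  targets: [0.1,0,0,0,0.2,0,0,0,0.3,0,0,0,0.3,0,0,0,0.3,0,0,0]

```text
t: 7.0
tool_pos: [0.6321, 0.0175, 0.0066]
orientation: [-1.956, -2.458, -0.0]
force: [0.5, -0.6, -0.9]
opening: 0.0123
gripper_force: 0.0
```

Call:
play_rows:
  targets: [0.1,0,0,0,0.2,0,0,0,0.3,0,0,0,0.3,0,0,0,0.3,0,0,0]

```text
t: 7.42
tool_pos: [0.6314, 0.0204, 0.0066]
orientation: [-1.956, -2.458, -0.0]
force: [0.2, -0.3, -0.1]
opening: 0.0119
gripper_force: 0.0
```

Call:
play_rows:
  targets: [0.1,0,0,0,0.2,0,0,0,0.3,0,0,0,0.3,0,0,0,0.3,0,0,0]

```text
t: 7.83
tool_pos: [0.6307, 0.0233, 0.0066]
orientation: [-1.956, -2.458, -0.0]
force: [0.2, 0.6, -0.3]
opening: 0.0122
gripper_force: 0.0
```

Call:
play_rows:
  targets: [0.1,0,0,0,0.2,0,0,0,0.2,0,0,0,0.2,0,0,0]

```text
t: 8.17
tool_pos: [0.6302, 0.0253, 0.0066]
orientation: [-1.956, -2.458, 0.0]
force: [0.2, 0.2, -1.0]
opening: 0.0118
gripper_force: 0.0
```

Call:
play_rows:
  targets: [0.1,0,0,0,0.2,0,0,0,0.2,0,0,0,0.2,0,0,0]

```text
t: 8.5
tool_pos: [0.6298, 0.0272, 0.0067]
orientation: [-1.956, -2.458, -0.0]
force: [0.2, 0.2, 1.0]
opening: 0.0118
gripper_force: 0.0
```

Call:
play_rows:
  targets: [0.1,0,0,0,0.2,0,0,0,0.2,0,0,0,0.2,0,0,0]

```text
t: 8.83
tool_pos: [0.6294, 0.0292, 0.0066]
orientation: [-1.956, -2.458, -0.0]
force: [-0.3, 0.3, 0.5]
opening: 0.0121
gripper_force: 0.0
```

```bash
python3 - <<'E'
from h import *
import pickle
s,T=st();c=cam("wrist");c0=pickle.load(open("w3.pkl","rb"))
cv2.imwrite("pics/w4.png",c["image"][:,:,::-1])
f=np.array([.6104,.1137,.009]);print(T.T@(f-s["tool_pos"]),proj(c,f),proj(c,[.6348,.0993,.025]),proj(c0,[.6348,.0993,.025]))
E
```

```text
8.8333 [0.6294 0.0292 0.0066] F tool [ 0.36 -0.22 -0.5 ] hd 102.97
[ 0.0866311   0.00049226 -0.00237357] (np.float64(323.3431174805007), np.float64(126.60372729407938)) (np.float64(372.04621093293787), np.float64(174.2930000006715)) (np.float64(375.9927029650135), np.float64(84.9291514949864))
```

View pics/w4.png

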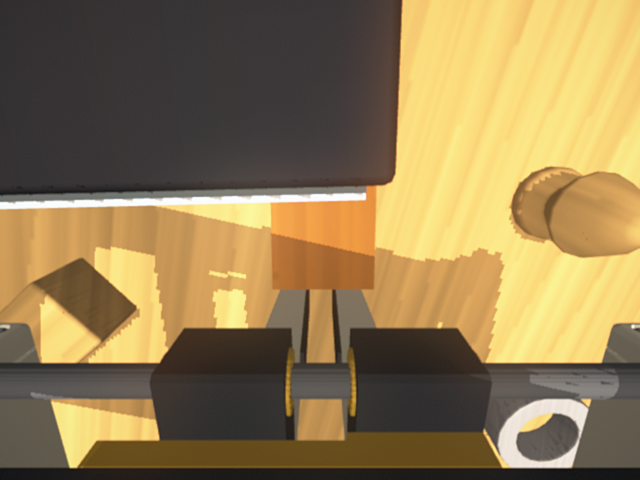

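Call:
play_rows:
  targets: [0.1,0,0,0,0.2,0,0,0,0.2,0,0,0,0.2,0,0,0]

```text
t: 9.22
tool_pos: [0.629, 0.0307, 0.0066]
orientation: [1.956, 2.458, -0.0]
force: [1.2, -3.5, -0.8]
opening: 0.0124
gripper_force: 1.5
```

Call:
play_rows:
  targets: [0.1,0,0,0,0.2,0,0,0,0.2,0,0,0,0.2,0,0,0]

```text
t: 9.55
tool_pos: [0.6288, 0.0318, 0.0067]
orientation: [1.956, 2.457, -0.001]
force: [1.3, -6.8, -2.1]
opening: 0.0122
gripper_force: 3.5
```

```bash
python3 - <<'E'
from h import *
s,T=st();c=cam("wrist");save(c,"pics/w5.png")
g=c["image"].max(2)
# right edge of cabinet top rows, corner
for r in (40,90,140):
    x=np.argmax(g[r,330:]>110)+330;print(r,x,ray(c,x,r,.085).round(4))
t=cam("top");im=t["image"];g=im.max(2);m=(g<60).astype(np.uint8);m[:,:110]=0;m[340:]=0;m[:120]=0
n,l,q,ce=cv2.connectedComponentsWithStats(m);i=1+q[1:,4].argmax();print(q[i],"was 145 198 134 125 10814")
cv2.imwrite("pics/t2.png",cv2.resize(im[170:330,130:340],None,fx=3.7,fy=3.7)[:,:,::-1])
E
```

```text
9.55 [0.6288 0.0318 0.0067] F tool [-6.94 -0.3   2.1 ] hd 102.94
40 400 [0.6222 0.1369 0.085 ]
90 398 [0.6247 0.1268 0.085 ]
140 396 [0.6275 0.1159 0.085 ]
[ 145  203   90  121 6933] was 145 198 134 125 10814
```

Snug: 6.9 N, with the thin edge about 33 mm past the foot's centre. Now I'll back off, rise and move over the corner.

Call:
play_rows:
  targets: [-0.5,0,0,0,-1.5,0,0,0,-3,0,0,0,-3,0,-1,0,-3,0,-5,0,-3,0,-9,0,-3,0,-11,0,-3,0,-11,0]
  grip: 0

```text
t: 10.32
tool_pos: [0.6397, 0.003, 0.125]
orientation: [1.951, 2.45, 0.011]
force: [0.2, -0.2, 1.4]
opening: 0.0005
gripper_force: 0.0
```

Call:
play_rows:
  targets: [4,0,0,0,8,0,0,0,11.3,0,0,0,11.3,0,0,0,11.3,0,0.8,0,11.3,0,1.5,0,11.3,0,2,0,11.3,0,2,0]

```text
t: 10.98
tool_pos: [0.6088, 0.1123, 0.0942]
orientation: [-1.957, -2.454, 0.004]
force: [-0.0, -0.7, 0.6]
opening: 0.0004
gripper_force: 0.0
```

```bash
python3 - <<'E'
from h import *
s,T=st();t=cam("top");im=t["image"];c=cam("wrist");save(c,"pics/w6.png")
f=np.array([.6104,.1137,s["tool_pos"][2]]);print(T.T@(f-s["tool_pos"]))
g=c["image"].max(2)
for r in (40,120,200,260):
    x=np.argmax(g[r,330:]>110)+330;print(r,x,ray(c,x,r,.085).round(4))
E
```

```text
10.9833 [0.6088 0.1123 0.0942] F tool [-0.66 -0.19 -0.62] hd 102.87
[ 9.92703752e-04  1.91061009e-03 -6.46141140e-06]
40 357 [0.5968 0.2369 0.085 ]
120 356 [0.605  0.2037 0.085 ]
200 356 [0.6148 0.1659 0.085 ]
260 356 [0.6232 0.1339 0.085 ]
```

View pics/w6.png

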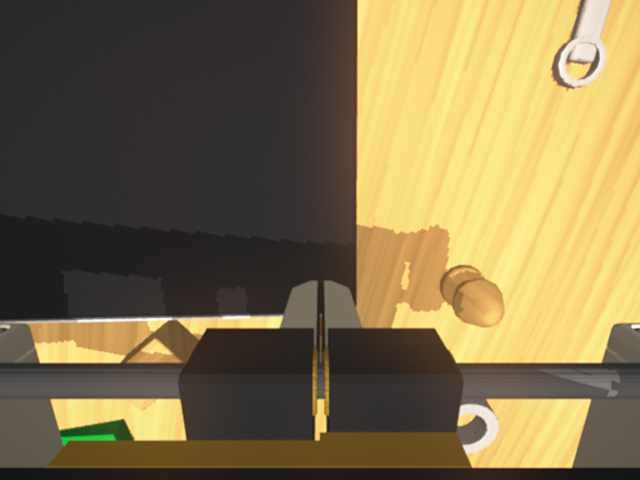

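The fingertips are over the corner, within about 2 mm. Now the press.

Call:
play_rows:
  targets: [0,0.1,0.3,0,0,0.1,0.6,0,0,0.1,0.8,0,0,0.1,0.9,0,0,0.1,0.9,0,0,0.1,0.9,0]

```text
t: 11.58
tool_pos: [0.6108, 0.1141, 0.0876]
orientation: [-1.956, -2.458, 0.0]
force: [-0.5, -0.3, 0.0]
opening: 0.0008
gripper_force: 0.0
```

Call:
play_rows:
  targets: [0,0,0.1,0,0,0,0.1,0,0,0,0.1,0]

```text
t: 11.83
tool_pos: [0.6109, 0.1141, 0.0867]
orientation: [1.956, 2.458, 0.0]
force: [-0.3, 0.6, 0.9]
opening: 0.0005
gripper_force: 0.0
```

Call:
play_rows:
  targets: [0,0,0.1,0,0,0,0.15,0,0,0,0.15,0]

```text
t: 12.08
tool_pos: [0.611, 0.1141, 0.0853]
orientation: [1.956, 2.458, 0.0]
force: [-0.2, 0.1, 1.9]
opening: 0.0003
gripper_force: 0.9
```

Call:
play_rows:
  targets: [0,0,0.1,0,0,0,0.1,0,0,0,0.1,0]

```text
t: 12.33
tool_pos: [0.611, 0.1141, 0.0852]
orientation: [1.956, 2.458, 0.0]
force: [-4.4, 0.0, 8.9]
opening: 0.0004
gripper_force: 4.2
```

Call:
play_rows:
  targets: [0,0,0.04,0,0,0,0.04,0,0,0,0.04,0]

```text
t: 12.58
tool_pos: [0.611, 0.1141, 0.0852]
orientation: [1.956, 2.458, 0.0]
force: [-4.9, -1.0, 10.7]
opening: 0.0006
gripper_force: 5.3
```

Call:
play_rows:
  targets: [0,0,0.03,0,0,0,0.03,0,0,0,0.03,0,0,0,0.03,0,0,0,0.03,0,0,0,0.03,0,0,0,0.03,0,0,0,0.03,0]

```text
t: 13.25
tool_pos: [0.611, 0.1141, 0.0852]
orientation: [1.956, 2.458, 0.0]
force: [-6.6, -0.9, 11.5]
opening: 0.0004
gripper_force: 6.2
```

Call:
play_rows:
  targets: [0,0,0,0,0,0,0,0,0,0,0,0]

```text
t: 13.5
tool_pos: [0.611, 0.1141, 0.0852]
orientation: [1.956, 2.458, 0.0]
force: [-6.6, -1.7, 12.2]
opening: 0.0009
gripper_force: 6.2
```

At 11–12 N the corner held at 0.0852 m and did not drop. Retreating.

Call:
play_rows:
  targets: [0,0,-1,0,0,0,-4,0,0,0,-8,0,0,0,-12,0,-4,0,-15,0,-8,0,-15,0,-12,0,-15,0,-12,0,-15,0]

```text
t: 14.17
tool_pos: [0.6392, -0.0094, 0.235]
orientation: [1.959, 2.45, -0.001]
force: [1.2, -0.3, -0.0]
opening: 0.0003
gripper_force: 0.0
```

Call:
play_rows:
  targets: [-4,0,0,0,-8,0,0,0,-12,0,0,0,-14,0,0,0,-14,0,0,0,-14,0,0,0]

```text
t: 14.67
tool_pos: [0.6689, -0.1403, 0.2329]
orientation: [-1.959, -2.455, 0.0]
force: [0.5, -0.2, -0.2]
opening: 0.0005
gripper_force: 0.0
```

```bash
python3 - <<'E'
from h import *
s,T=st();c=cam("wrist");t=cam("top")
a=np.hstack([cv2.resize(c["image"],(400,300)),cv2.resize(t["image"][150:342,130:386],(400,300))]);cv2.imwrite("pics/f.png",a[:,:,::-1])
E
```

```text
14.6667 [ 0.6689 -0.1403  0.2329] F tool [-0.35  0.43  0.17] hd 102.82
```

View pics/f.png

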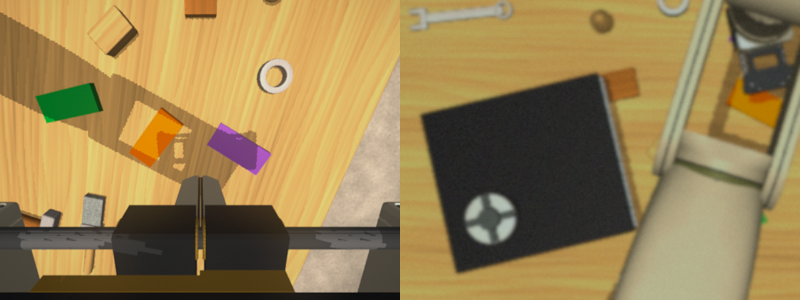

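The wedge sits under the short-foot corner and the cabinet is in its place. The bystanders are untouched and the arm is clear.

```bash
python3 -c "
from plant import workorder;print(workorder.close_job())"
```

```text
the job is handed in; nothing more can be done
None
```

The job is handed in: the wedge is snug under the short foot (about 7 N push), the corner did not drop under a press of about 11–12 N held for more than half a second, and the arm finished clear of everything at 14.7 s.

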